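# Lock the sample carousel with its slotted disc and lock bar

### The arm

A 6-joint arm with a two-finger parallel gripper is mounted at the origin on a cart in front of the work surface, level with it; the furniture and walls round the work are solid. World frame = base frame: x ahead of the robot, y to its left, z up, the work surface at z = 0. Lengths are in m, angles in rad, forces in N, time in s.
With the tool pointing down it reaches from about 0.325 to 0.775 m from the base axis. Payload 5.5 kg.
Tool frame: the origin (TCP) lies on the centre line of the jaws, within the pads' length; the fingertips stand 22 mm ahead of it and the grasp point (between the pads) lies 3 mm ahead of it; z points along the fingers, y is the line along which they close (so a half turn about z gives the same grasp; the last joint's range is limited). The gripper opens to 85 mm and grips with 20 to 120 N. Pads are 22 mm wide; open, the fingers measure 114 mm over their backs; the gripper's body (76 mm by 85 mm) begins 54 mm behind the grasp point. The pads swing forward as they close: fully open they stand 13 mm farther back than shut.
Start: joints at [-1.301, 0.091, 1.231, -0, 1.82, -0.057], TCP at [0.193, -0.568, 0.253] pointing down, gripper open.
Joint ranges: [-2.87, 2.87], [-0.86, 2.18], [0.17, 2.46], [-1.51, 4.65], [0.06, 2.69], [-2.65, 2.65]. Speed limits (rad/s): [2.57, 2.57, 3.01, 3.14, 3.14, 3.14].

### API

Orientations are given as a rotation vector (axis times angle).
In Python, from station import ctrl, optics gives the robot as it stands.
- The arm moves only by the tool step_arm, never from a script. Its argument "steps" is one flat list of numbers, 7 for each row, row after row: the shift along the tool's x, y, z in cm, then the turn, a rotation vector about the tool's x, y, z in rad, then the opening in per cent of the stroke, from 0 (shut) to 100 (fully open). A call has 1 to 10 rows; each row is the pose to reach, as a shift and turn from the pose commanded when the call began, along the tool's axes at that moment; what a row does not reach only later rows make up. A row lasts 1/8 s, in which the tool goes at most 62.5 mm and 10.7 degrees, less where a joint would pass 70% of its speed; a pose out of reach is approached as far as the arm can. A call with a gripper value outside its range is refused whole. The fingers move at their own pace and stop on an object; the grip force is fixed at half the most. Time passes only in rows, so rows that repeat a pose let the fingers close. It gives the time, the measured TCP pose, the force and the opening at its end, in the units of the state.
- ctrl.observe(): the state, without advancing time (a new reading comes with each control period).
- optics.grab_frame(name): name is "side" or "top" or "wrist"; returns the picture (384x512x3 uint8, blue, green, red); there is no depth.
- optics.camera_model(name): a dict with "mtx" (3x3 intrinsics, pixels), "cam_to_world" (4x4, takes a point from camera to world coordinates). Camera axes: x right, y down, z forward; pixel columns grow to the right and rows downward; lengths in m; the calibration is good to about 2 mm. A picture is of the moment at which its call begins: read the wrist's pose just before it. camera_model takes no time and is no camera call; for the wrist camera it gives the pose at the moment of the call.
- ctrl.hand_in(): hands the job in, once; it reports no verdict.
Trained networks look in the newest picture that a camera, given by its name, has taken for a name from the list of things; names that differ only in an ending like _2 or _b are one class to them, and where a whole thing is asked for, a point or a joint stands for the part that bears it (a point fixed in the world has none). Each returns a list of dicts, best first, with "confidence" (0 to 1); they miss things now and then, are a little off and sometimes report something else, mostly with a low value. They report only what shows in the picture. A call takes as long as a camera call.
- optics.find_in(camera, name): "at" ([row, column] in pixels, amid what is visible of it).
- optics.cut_out(camera, name): "mask" (384x512 bool, what is visible of it) and "at" ([row, column] in pixels, amid what is visible of it).
- optics.spot_point(camera, name): "at" ([row, column] in pixels: a listed point, or the origin of a listed thing).
The state is a dict: "time": time; "joint_pos": joint angles; "joint_velocities": joint speeds; "joint_efforts": joint torques, N m; "tool_pos": TCP position; "tcp_rot": TCP orientation; "ft_force": force on the tool from outside, world axes, zero at the start; "wrist_torque": the same for the moment, N m; "finger_gap": opening from 0.0 (shut) to 1.0 (fully open).
Only numpy, scipy, OpenCV 4.12 (cv2) and the standard library are available. Lean on these libraries where they do the work, as an engineer would, in place of code of your own. Each camera call takes 0.05 s, during which the arm holds its last target. There are 200 camera calls.

### The job

Lock the sample changer so that it cannot turn while it is moved: with the fingertips against its orange finger peg, push the carousel round until the slot in its metal disc is lined up with the steel lock bar, then push the bar by its red thumb tab through the slot until it is fully home, without forcing it against the disc. Only push: do not grip or lift anything, and leave the beakers standing in their cups and the things around the changer where they are.

Things in the scene. Friction and masses are not known exactly. Their poses are not given: they have to be found in the camera images.
- changer_base: Fixed base of the sample changer: grey round housing, 232 mm across, 38 mm high, with a tongue 64 mm wide along its own -y axis, ending 217 mm from the centre. Origin: centre of its underside, on the bench; the carousel turns about the vertical through it. The lock bar slides on the line x = 0 through a guide block on the tongue (39 mm wide, y = -122 to -160 mm, top 62 mm above the bench).
- carousel: Turning part: grey metal disc, radius 102 mm, 12 mm thick, top 56 mm above the bench, with four grey cups and a hub screw (25 mm across, to 80 mm above the bench). Origin: on the axis at the disc's underside, z up; its -y axis points at the slot, +y at the finger peg. Turns either way without end; light friction (about 0.7 N at the peg); stops when no longer pushed.
- slot_mouth (a point): Middle of the mouth of the radial slot in the disc's rim, between two orange marks, 102 mm from the axis, 50 mm above the bench. The slot is 15 mm wide, 30 mm deep, right through the disc, and flares to 26 mm at the rim, so a bar up to 6 mm off line is guided in and turns the disc true. Lined up: this point lies on the base's -y axis, straight before the bar's nose.
- finger_peg (a point): Upright orange finger peg on the disc, opposite the slot, 90 mm from the axis: 10 mm diameter with a 13 mm ball on top, from the disc (56 mm above the bench) to 100 mm above the bench. Point: on its centre line, 80 mm above the bench. Push it sideways along its circle, at this height or lower. 45 mm free to the nearest beaker.
- lock_bar: Steel lock bar 12 mm wide, 8 mm thick, 93 mm long, level, 50 mm above the bench, red thumb tab at its outer end. Origin: its rounded nose, facing the axis; own y points inward. Slides only along the base's y, from drawn back (nose 112 mm from the axis) to fully home against a stop (nose 78 mm). About 1.5 N moves it; it stays where left. Unless lined up, the disc's rim blocks it.
- bar_tip (a point): Nose of the lock bar: in the base's frame y = -0.112 m drawn back, -0.078 m fully home. It starts drawn back or up to 5 mm inward.
- bar_tab (a point): Centre of the outer face of the red thumb tab (turned away from the carousel; 28 mm wide, 8 mm thick), 70 mm above the bench; the tab reaches from 44 to 88 mm above the bench. It lies 93 mm farther out than the nose (205 mm from the axis when drawn back). Push it inward, along the base's +y axis. The tongue's top under it is 40 mm above the bench.
- beaker_1: Glass beaker, 48 mm across the rim, 53 mm high, standing loose in a cup on the carousel (cup 51 mm across, 13 mm high; cup floor 59 mm above the bench, so the rim is 112 mm above it), 42 mm from the axis at 45 degrees from the carousel's +x axis towards +y. Origin: centre of its underside.
- beaker_2: Second beaker of the same kind, in the cup at 135 degrees from the carousel's +x axis, 42 mm from the axis. Origin: centre of its underside.
- beaker_3: Third beaker of the same kind, in the cup at 225 degrees; the fourth cup, at 315 degrees, is empty. Origin: centre of its underside.
- meter: Grey hand-held meter with a dial, 164 x 68 x 34 mm, lying on the bench on the left: leave alone. Origin: centre of its underside.
- tape: Roll of yellow tape, 68 mm across, 24 mm high, lying nearer the robot: leave alone. Origin: centre of its underside.
- stopper: Black rubber stopper, 33 mm across, 26 mm high, standing nearer the robot: leave alone. Origin: centre of its underside.
- petri: Petri dish with lid, 63 mm across, 14 mm high, on the right: leave alone. Origin: centre of its underside.
- spare_beaker: Glass beaker, 62 mm across, 71 mm high, standing on the bench on the right: leave alone. Origin: centre of its underside.
- jar: Tan jar with a black cap, 54 mm across, 151 mm high, behind on the left: leave alone. Origin: centre of its underside.

How it is judged:
On the way, in this order (a step that is already met when the one before it is completed fails the run):
1. the slot is lined up with the lock bar (within 6 mm at the rim) (x of slot_mouth in the frame of changer_base between -0.006 and 0.006 m and y of slot_mouth in the frame of changer_base below 0 m), for 0.2 s.
2. the lock bar is pushed fully home through the slot (within 3 mm) (x of slot_mouth in the frame of changer_base between -0.004 and 0.004 m and y of slot_mouth in the frame of changer_base below 0 m and y of bar_tip in the frame of changer_base above -0.081 m), for 0.2 s.
At the end, for the whole second after the job is handed in: The lock bar's nose is within 3 mm of its fully home position, inside the slot; the slot's mouth is within 4 mm of the bar's line; carousel and bar are at rest; all three beakers stand upright (within 0.12 rad) on the floors of their cups (within 5 mm) (all of step 2 and angular speed of carousel below 0.05 rad/s and linear speed of lock_bar below 0.005 m/s and angle between each of beaker_1, beaker_2, beaker_3's own z axis and vertical below 0.12 rad and z of each of beaker_1, beaker_2, beaker_3 in the frame of carousel below 0.02 m); the robot touches nothing.
It fails at once if a beaker is lifted more than 12 mm out of its cup or tipped by more than 0.35 rad (z of any of beaker_1, beaker_2, beaker_3 in the frame of carousel above 0.027 m or angle between any of beaker_1, beaker_2, beaker_3's own z axis and vertical above 0.35 rad).
It fails at once if the lock bar is forced against the disc with more than 25 N (contact force between lock_bar and carousel above 25 N).
It fails at once if something standing around the changer is moved by more than 20 mm (distance of any of meter, tape, stopper, petri, spare_beaker, jar from where it was at the start of the episode above 0.02 m).
It also fails if it takes over 72 s, if anything falls off the work surface, if the arm or the gripper's body presses on something with over 40 N, if the wrist force passes 120 N, or if a joint passes its speed limit or range.

## Working session

There is one attempt and no reset: what is moved stays moved. The work goes in short steps, Python scripts to look and compute and a tool call to move; the robot and the scene stay as the last step left them, time stands still between calls to the robot, and variables do not carry over. Pictures are saved under pics/ and viewed, on a budget of 10 in all, crops included, one or two more only if the job needs it, and the job is handed in when it is done.

Besides the shell and the picture viewer there is one more tool, called after "Emit:" by a JSON object that holds its "api" and its "payload". step_arm: Moves the arm, as the interface text tells. Its arguments: {"type":"object","properties":{"steps":{"type":"array"}},"required":["steps"]}

```bash
mkdir -p pics; cat > h.py <<'E'
import numpy as np, cv2
from station import ctrl, optics
from scipy.spatial.transform import Rotation as R
def ray(cam, at, z, M=None):
    M=M or optics.camera_model(cam); K=np.array(M["mtx"]);T=np.array(M["cam_to_world"])
    d=T[:3,:3]@np.linalg.inv(K)@np.array([at[1],at[0],1.]); o=T[:3,3]
    return o+d*(z-o[2])/d[2]
def proj(cam,p,M=None):
    M=M or optics.camera_model(cam);T=np.linalg.inv(np.array(M["cam_to_world"]))
    q=np.array(M["mtx"])@(T[:3,:3]@np.array(p)+T[:3,3]); return q[1]/q[2],q[0]/q[2]
Z=dict(changer_base=0,carousel=.044,slot_mouth=.05,finger_peg=.08,bar_tip=.05,bar_tab=.07,lock_bar=.05)
def look(cam,names=Z):
    for n in names:
        for r in optics.spot_point(cam,n)[:2]:
            print(cam,n,np.round(r["at"],1),round(r["confidence"],2),np.round(ray(cam,r["at"],Z.get(n,0)),4))
E
python3 - <<'E'
from h import *
s=ctrl.observe(); print({k:np.round(v,3) for k,v in s.items()})
ims=[optics.grab_frame(c) for c in("top","side")]
for c,i in zip(("top","side"),ims): cv2.imwrite(f"pics/{c}0.png",cv2.resize(i,(800,600))); print(c,np.round(optics.camera_model(c)["cam_to_world"],3).tolist())
look("top"); look("side")
look("top",["meter","tape","stopper","petri","spare_beaker","jar"])
E
```

```text
{'time': np.float64(0.0), 'joint_pos': array([-1.301,  0.092,  1.232, -0.   ,  1.82 , -0.057]), 'joint_velocities': array([ 0.001, -0.   ,  0.001, -0.001,  0.   , -0.001]), 'joint_efforts': array([ 3.0000e-03, -4.5872e+01, -4.1803e+01,  0.0000e+00,  1.1000e-02,
        0.0000e+00]), 'tool_pos': array([ 0.193, -0.568,  0.252]), 'tcp_rot': array([-3.098, -0.511,  0.   ]), 'ft_force': array([-0.377,  0.013,  0.513]), 'wrist_torque': array([ 0.008, -0.042,  0.013]), 'finger_gap': np.float64(1.002)}
top [[0.021, -0.983, 0.183, 0.227], [-1.0, -0.024, -0.011, -0.038], [0.016, -0.182, -0.983, 1.375], [0.0, 0.0, 0.0, 1.0]]
side [[-0.964, -0.164, 0.21, 0.233], [-0.267, 0.571, -0.776, 0.818], [0.007, -0.804, -0.594, 0.759], [0.0, 0.0, 0.0, 1.0]]
top carousel [183.8 294.7] 0.85 [ 0.5053 -0.1781  0.044 ]
top carousel [193.8 233.3] 0.35 [0.4677 0.019  0.044 ]
top slot_mouth [155.9 312.5] 0.84 [ 0.5983 -0.2351  0.05  ]
top finger_peg [202.  279.2] 0.75 [ 0.4387 -0.1262  0.08  ]
top finger_peg [234.3 203.3] 0.3 [0.3329 0.1054 0.08  ]
top bar_tab [193.  234.6] 0.58 [0.4656 0.0139 0.07  ]
side changer_base [196.5 256.5] 0.77 [ 0.5167 -0.1756  0.    ]
side carousel [187.  256.1] 0.58 [ 0.5156 -0.1671  0.044 ]
side slot_mouth [171.4 235.8] 0.69 [ 0.6041 -0.228   0.05  ]
side finger_peg [189.5 274.7] 0.91 [ 0.4438 -0.1204  0.08  ]
side bar_tab [219.1 252.8] 0.66 [0.4712 0.0204 0.07  ]
side bar_tab [172.2 235.6] 0.47 [ 0.5928 -0.1938  0.07  ]
side lock_bar [202.9 254.7] 0.46 [ 0.4942 -0.0775  0.05  ]
top meter [195.5 148.6] 0.95 [0.4632 0.3    0.    ]
top tape [182.9 281.9] 0.72 [ 0.5165 -0.1399  0.    ]
top tape [233.2 203.8] 0.51 [0.3431 0.1127 0.    ]
top stopper [238.6 296.7] 0.64 [ 0.3324 -0.19    0.    ]
top stopper [236.4 203. ] 0.47 [0.3326 0.1149 0.    ]
top petri [234.3 354.3] 0.69 [ 0.3506 -0.3786  0.    ]
top spare_beaker [210.4 377.3] 0.55 [ 0.4314 -0.4567  0.    ]
top jar [167.7 133.7] 0.93 [0.5562 0.356  0.    ]
```

View pics/top0.png

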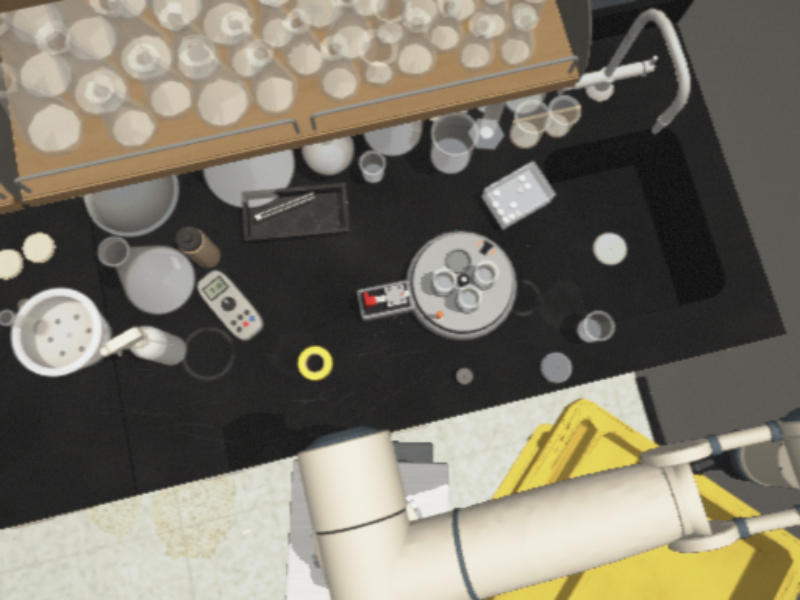

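View pics/side0.png

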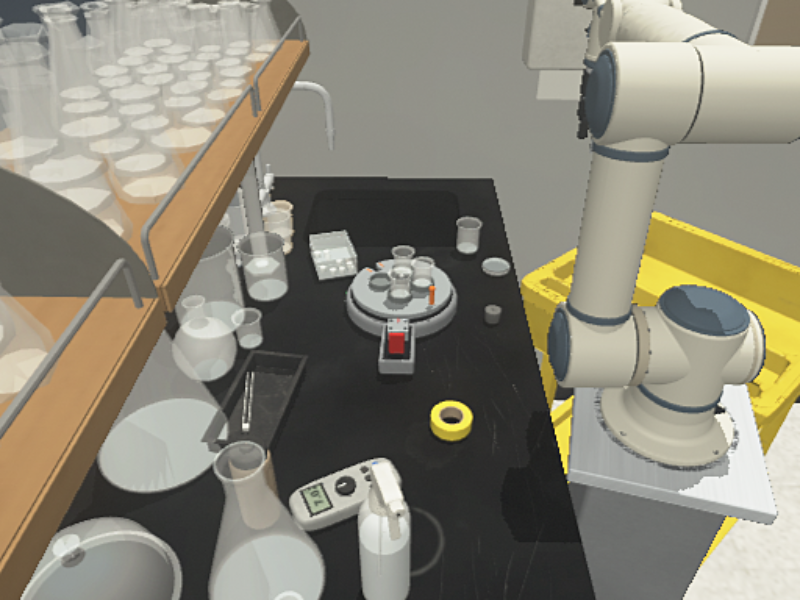

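```bash
cat >> h.py <<'E'
def plan(wps,start=None):
    """wps: list of (x,y,z,yaw of tool x axis; tool pointing down). prints rows rel. to start (p,rotvec)"""
    s=ctrl.observe(); p,r=start or (s["tool_pos"],s["tcp_rot"]); R0=R.from_rotvec(r)
    for x,y,z,a in wps:
        Rt=R.from_euler('z',a)*R.from_euler('x',np.pi)
        print(np.round(R0.inv().apply(np.array([x,y,z])-p)*100,2).tolist(), np.round((R0.inv()*Rt).as_rotvec(),3).tolist())
E
python3 - <<'E'
from h import *
s=ctrl.observe(); r=R.from_rotvec(s["tcp_rot"]); print(r.as_matrix().round(3))
T=np.array(optics.camera_model("wrist")["cam_to_world"]);M=r.as_matrix()
print("cam in tool",(M.T@(T[:3,3]-s["tool_pos"])).round(4),(M.T@T[:3,:3]).round(3))
# camera-to-world mask centroid of carousel, hub: triangulate peg, slot, tab from two views
def tri(n):
    A=[];b=[]
    for c in("top","side"):
        at=optics.spot_point(c,n)[0]["at"]
        p0=ray(c,at,0.0);p1=ray(c,at,.1);d=(p1-p0)/np.linalg.norm(p1-p0);P=np.eye(3)-np.outer(d,d);A.append(P);b.append(P@p0)
    return np.linalg.solve(sum(A),sum(b))
for n in("carousel","slot_mouth","finger_peg","bar_tab"):print(n,tri(n).round(4))
a=np.arctan2(M[1,0],M[0,0]); print("yaw",a)
plan([(.50,-.13,.30,a),(.50,-.13,.30,a+.5)])
E
```

```text
[[ 0.947  0.321  0.   ]
 [ 0.321 -0.947  0.   ]
 [ 0.    -0.    -1.   ]]
cam in tool [ 0.0806 -0.0012 -0.1207] [[-0.001 -0.951 -0.308]
 [ 1.    -0.001  0.002]
 [-0.002 -0.308  0.951]]
carousel [ 0.5129 -0.1782  0.0354]
slot_mouth [ 0.6033 -0.2354  0.0446]
finger_peg [ 0.4422 -0.1262  0.0756]
bar_tab [0.4698 0.0145 0.0648]
yaw 0.32682822294003633
[43.18, -31.64, -4.67] [-0.0, 0.0, -0.0]
[43.18, -31.64, -4.67] [-0.0, 0.0, -0.5]
```

Emit:
{"api": "step_arm", "payload": {"steps": [10, -7, -7.8, 0, 0, 0, 0, 20, -14, -7.8, 0, 0, 0, 0, 30, -21, -7.8, 0, 0, 0, 0, 40, -27, -7.8, 0, 0, 0, 0, 46.3, -31.6, -7.8, 0, 0, 0, 0, 46.3, -31.6, -7.8, 0, 0, 0, 0, 46.3, -31.6, -7.8, 0, 0, 0, 0, 46.3, -31.6, -7.8, 0, 0, 0, 0, 46.3, -31.6, -7.8, 0, 0, 0, 0, 46.3, -31.6, -7.8, 0, 0, 0, 0]}}

```text
time: 2.75
tool_pos: [0.5312, -0.1171, 0.3309]
tcp_rot: [-3.098, -0.519, 0.0]
ft_force: [-0.0, -0.2, -0.1]
finger_gap: 0.002
```

```bash
python3 - <<'E'
from h import *
s=ctrl.observe(); print(s["time"],s["tool_pos"].round(4),s["tcp_rot"].round(3),s["joint_pos"].round(3),s["finger_gap"])
im=optics.grab_frame("wrist"); cv2.imwrite("pics/w1.png",cv2.resize(im,(800,600)))
look("wrist",list(Z))
E
```

```text
2.75 [ 0.5312 -0.1171  0.3309] [-3.098 -0.519  0.   ] [-2.800e-01 -2.900e-02  1.215e+00  1.000e-03  1.956e+00  9.590e-01] 0.0015034485515497441
wrist carousel [178.8 291.9] 0.93 [ 0.5162 -0.1805  0.044 ]
wrist slot_mouth [136.7 349. ] 0.72 [ 0.6042 -0.2369  0.05  ]
wrist slot_mouth [283.5 350.7] 0.23 [ 0.3709 -0.347   0.05  ]
wrist finger_peg [221.8 243.7] 0.57 [ 0.4375 -0.1288  0.08  ]
wrist finger_peg [185.5 317. ] 0.36 [ 0.5257 -0.2119  0.08  ]
wrist bar_tip [170.  221.9] 0.75 [ 0.496  -0.0738  0.05  ]
wrist bar_tab [171.6 154.9] 0.68 [0.4681 0.0171 0.07  ]
wrist lock_bar [174.1 218.2] 0.58 [ 0.488  -0.0701  0.05  ]
```

View pics/w1.png

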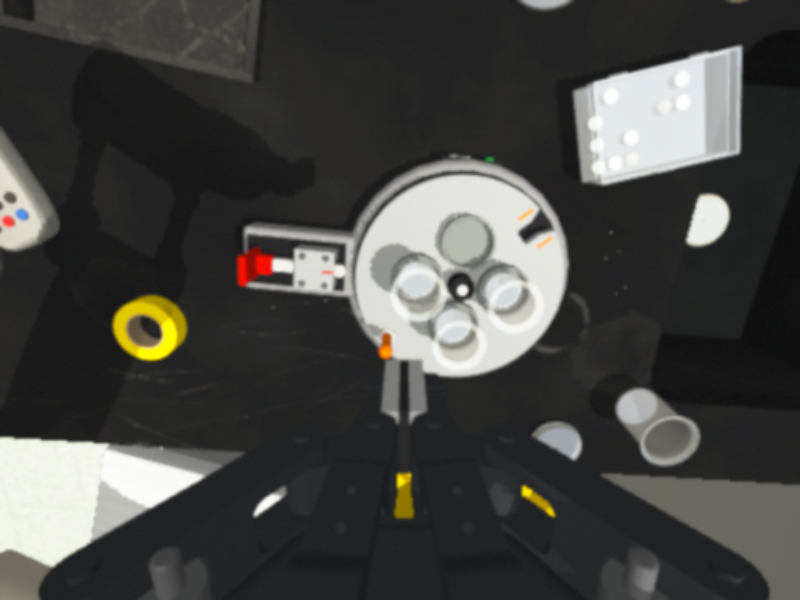

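```bash
cat > fit.py <<'E'
from h import *
from scipy.optimize import least_squares
def centre(cam,c0,im):
    g=cv2.GaussianBlur(cv2.cvtColor(im,cv2.COLOR_BGR2GRAY),(3,3),0).astype(np.float32)
    M=optics.camera_model(cam);c=np.array(c0)
    for it in range(3):
        P=[]
        for t in np.linspace(0,2*np.pi,90,endpoint=False):
            rs=np.arange(.092,.112,.0005)
            q=np.array([proj(cam,[c[0]+r*np.cos(t),c[1]+r*np.sin(t),.056],M) for r in rs],np.float32)
            v=cv2.remap(g,q[:,1:2].copy(),q[:,:1].copy(),cv2.INTER_LINEAR)[:,0]
            d=v[4:]-v[:-4];k=d.argmin()
            if d[k]<-12: P.append(c+rs[k+2]*np.array([np.cos(t),np.sin(t)]))
        P=np.array(P);f=least_squares(lambda x:np.hypot(*(P-x[:2]).T)-x[2],[*c,.102],loss="soft_l1",f_scale=.001);c=f.x[:2]
    print(cam,"centre",f.x.round(4),len(P),"med res",np.median(abs(f.fun)).round(4));return c
def tabtop(cam,im):
    h=cv2.cvtColor(im,cv2.COLOR_BGR2HSV);m=((h[...,0]<6)|(h[...,0]>174))&(h[...,1]>170)&(h[...,2]>70)
    n,l,st,ce=cv2.connectedComponentsWithStats(m.astype(np.uint8));i=[j for j in range(1,n) if st[j,4]>25]
    for j in i: print(cam,"red",st[j],ray(cam,ce[j][::-1],.07).round(4))
E
python3 - <<'E'
from fit import *
for c in("wrist","top"):
    im=optics.grab_frame(c); centre(c,(.512,-.18),im); tabtop(c,im)
    for n in("slot_mouth","finger_peg","bar_tab","bar_tip"): look(c,[n])
E
```

```text
wrist centre [ 0.5198 -0.1787  0.1027] 90 med res 0.001
wrist red [148 157  24  25 404] [0.475 0.013 0.07 ]
wrist slot_mouth [132.  347.2] 0.89 [ 0.6097 -0.2316  0.05  ]
wrist finger_peg [219.4 244.7] 0.7 [ 0.4421 -0.1285  0.08  ]
wrist bar_tab [168.9 149.5] 0.86 [0.4698 0.0261 0.07  ]
wrist bar_tab [277.9 349. ] 0.37 [ 0.392  -0.3266  0.07  ]
wrist bar_tip [170.4 217.3] 0.6 [ 0.4935 -0.0663  0.05  ]
top centre [ 0.5105 -0.185   0.1058] 70 med res 0.0016
top slot_mouth [156.7 313.9] 0.58 [ 0.5957 -0.2396  0.05  ]
top finger_peg [208.4 377.1] 0.23 [ 0.4257 -0.4319  0.08  ]
top bar_tab [234.7 204.2] 0.73 [0.3326 0.1036 0.07  ]
top bar_tab [194.6 234.6] 0.57 [0.4605 0.0137 0.07  ]
```

```bash
cat > push.py <<'E'
from h import *
C=np.array([.518,-.178]); TH=103.5
def wp(th,off,z=.088,r=.090):
    t=np.radians(th);u=np.array([np.cos(t),np.sin(t)]);v=np.array([-u[1],u[0]])
    p=C+r*u-off*v; return (*p,z,t+np.pi/2-np.pi)
E
python3 - <<'E'
from push import *
a=[*wp(146,.034,.25)]; plan([a,wp(146,.034,.13),wp(146,.034)]); print(a)
s=(np.array(wp(146,.034)[:3]),(R.from_euler('z',wp(146,0)[3])*R.from_euler('x',np.pi)).as_rotvec())
print("push");plan([wp(th,.0175) for th in (140,*range(146,276,8),275)],s)
E
```

```text
[-5.7, -4.14, 8.13] [-0.0, 0.0, -0.651]
[-5.7, -4.14, 20.13] [-0.0, 0.0, -0.651]
[-5.7, -4.14, 24.33] [-0.0, 0.0, -0.651]
[np.float64(0.4623991771880517), np.float64(-0.09948536122076138), 0.25, np.float64(0.9773843811168241)]
push
[-0.72, 0.23, -0.0] [-0.0, -0.0, 0.105]
[-1.65, 0.0, -0.0] [-0.0, -0.0, -0.0]
[-2.92, -0.16, -0.0] [-0.0, -0.0, -0.14]
[-4.2, -0.13, -0.0] [-0.0, -0.0, -0.279]
[-5.46, 0.07, -0.0] [-0.0, -0.0, -0.419]
[-6.69, 0.44, -0.0] [-0.0, -0.0, -0.559]
[-7.84, 0.98, -0.0] [-0.0, -0.0, -0.698]
[-8.92, 1.68, -0.0] [-0.0, -0.0, -0.838]
[-9.88, 2.52, -0.0] [-0.0, -0.0, -0.977]
[-10.72, 3.48, -0.0] [-0.0, -0.0, -1.117]
[-11.42, 4.55, -0.0] [-0.0, -0.0, -1.257]
[-11.96, 5.71, -0.0] [-0.0, -0.0, -1.396]
[-12.33, 6.94, -0.0] [-0.0, -0.0, -1.536]
[-12.53, 8.2, -0.0] [-0.0, -0.0, -1.676]
[-12.56, 9.48, -0.0] [-0.0, -0.0, -1.815]
[-12.4, 10.75, -0.0] [-0.0, -0.0, -1.955]
[-12.07, 11.98, -0.0] [-0.0, -0.0, -2.094]
[-11.57, 13.16, -0.0] [0.0, -0.0, -2.234]
[-11.5, 13.3, -0.0] [0.0, -0.0, -2.251]
```

Emit:
{"api": "step_arm", "payload": {"steps": [-2, -1.5, 4, 0, 0, -0.18, 0, -4, -3, 6, 0, 0, -0.36, 0, -5.7, -4.1, 8, 0, 0, -0.54, 0, -5.7, -4.1, 12, 0, 0, -0.65, 0, -5.7, -4.1, 16, 0, 0, -0.65, 0, -5.7, -4.1, 20, 0, 0, -0.65, 0, -5.7, -4.1, 22.5, 0, 0, -0.65, 0, -5.7, -4.1, 24.2, 0, 0, -0.65, 0, -5.7, -4.1, 24.2, 0, 0, -0.65, 0, -5.7, -4.1, 24.2, 0, 0, -0.65, 0]}}

```text
time: 4.9
tool_pos: [0.4632, -0.1, 0.0907]
tcp_rot: [2.773, 1.473, 0.002]
ft_force: [0.4, 0.0, 0.8]
finger_gap: 0.004
```

```bash
python3 - <<'E'
from push import *
s=ctrl.observe(); print(s["time"],s["tool_pos"].round(4),s["joint_pos"].round(3),s["ft_force"].round(2))
plan([wp(146,.034)])
im=optics.grab_frame("wrist"); cv2.imwrite("pics/w2.png",im); look("wrist",["finger_peg","slot_mouth"])
E
```

```text
4.9 [ 0.4632 -0.1     0.0907] [-0.284 -0.227  1.823  0.     1.544  0.31 ] [0.38 0.04 0.79]
[-0.0, -0.1, 0.27] [0.002, -0.001, -0.001]
wrist finger_peg [308.9 252.9] 0.9 [ 0.4405 -0.1282  0.08  ]
```

View pics/w2.png

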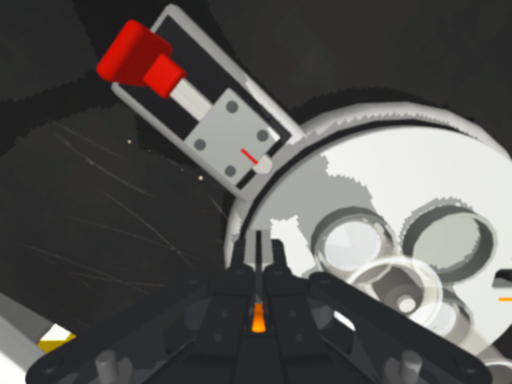

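Emit:
{"api": "step_arm", "payload": {"steps": [-0.8, 0, 0.2, 0, 0, 0, 0, -1.6, 0, 0.2, 0, 0, 0, 0, -2.9, -0.2, 0.2, 0, 0, -0.14, 0, -4.2, -0.2, 0.2, 0, 0, -0.28, 0, -5.5, 0, 0.2, 0, 0, -0.42, 0, -6.7, 0.4, 0.2, 0, 0, -0.56, 0, -7.85, 0.9, 0.2, 0, 0, -0.7, 0, -8.9, 1.6, 0.2, 0, 0, -0.84, 0, -8.9, 1.6, 0.2, 0, 0, -0.84, 0]}}

```text
time: 6.18
tool_pos: [0.4256, -0.1834, 0.0873]
tcp_rot: [1.936, 2.474, -0.0]
ft_force: [-0.0, 0.3, -0.5]
finger_gap: 0.004
```

```bash
python3 - <<'E'
from push import *
s=ctrl.observe(); print(s["time"],s["tool_pos"].round(4),s["joint_pos"].round(3),s["ft_force"].round(2))
d=s["tool_pos"][:2]-C; print(np.hypot(*d),np.degrees(np.arctan2(d[1],d[0])))
im=optics.grab_frame("wrist"); cv2.imwrite("pics/w3.png",im); look("wrist",["finger_peg","slot_mouth"])
optics.grab_frame("top");look("top",["finger_peg","slot_mouth"])
optics.grab_frame("side");look("side",["finger_peg","slot_mouth"])
plan([wp(th,.0175) for th in (202,*range(210,276,8),275)])
E
```

```text
6.175 [ 0.4256 -0.1834  0.0873] [-0.48  -0.254  1.851 -0.     1.544 -0.723] [-0.01  0.26 -0.47]
0.09258717196417462 -176.673138451773
top slot_mouth [152.6 286.6] 0.87 [ 0.6072 -0.1505  0.05  ]
top slot_mouth [189.1 231.5] 0.73 [0.4817 0.025  0.05  ]
side finger_peg [178.4 286.5] 0.94 [ 0.4226 -0.1894  0.08  ]
side slot_mouth [186.6 224.6] 0.8 [ 0.61   -0.1332  0.05  ]
[-1.33, -0.13, -0.07] [0.0, 0.0, -0.138]
[-2.61, -0.11, -0.07] [0.0, 0.0, -0.278]
[-3.87, 0.09, -0.07] [0.0, 0.0, -0.417]
[-5.09, 0.46, -0.07] [0.0, 0.0, -0.557]
[-6.25, 1.0, -0.07] [0.0, 0.0, -0.696]
[-7.33, 1.69, -0.07] [0.0, 0.0, -0.836]
[-8.29, 2.53, -0.07] [0.0, 0.0, -0.976]
[-9.14, 3.49, -0.07] [0.0, 0.0, -1.115]
[-9.83, 4.56, -0.07] [0.0, 0.0, -1.255]
[-10.38, 5.72, -0.07] [0.0, 0.0, -1.395]
[-10.43, 5.87, -0.07] [0.0, 0.0, -1.412]
```

View pics/w3.png

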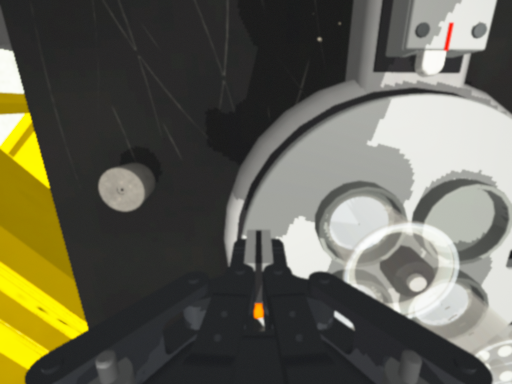

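Emit:
{"api": "step_arm", "payload": {"steps": [-1.3, -0.1, 0, 0, 0, -0.14, 0, -2.6, -0.1, 0, 0, 0, -0.28, 0, -3.85, 0.1, 0, 0, 0, -0.42, 0, -5.1, 0.5, 0, 0, 0, -0.56, 0, -6.25, 1, 0, 0, 0, -0.7, 0, -7.3, 1.7, 0, 0, 0, -0.84, 0, -8.3, 2.5, 0, 0, 0, -0.98, 0, -9.1, 3.5, 0, 0, 0, -1.12, 0, -9.8, 4.55, 0, 0, 0, -1.26, 0, -9.8, 4.55, 0, 0, 0, -1.26, 0]}}

```text
time: 7.88
tool_pos: [0.4943, -0.2665, 0.087]
tcp_rot: [-0.104, -3.14, -0.0]
ft_force: [-0.9, 0.1, 0.6]
finger_gap: -0.002
```

```bash
python3 - <<'E'
from push import *
s=ctrl.observe(); print(s["time"],s["tool_pos"].round(4),s["joint_pos"].round(3),s["ft_force"].round(2))
d=s["tool_pos"][:2]-C; print(np.hypot(*d),np.degrees(np.arctan2(d[1],d[0])))
for c in("wrist","top","side"):
    im=optics.grab_frame(c); cv2.imwrite(f"pics/{c}4.png",im); look(c,["finger_peg","slot_mouth","bar_tip"])
# lined-up prediction in wrist view
for n,p in dict(mouth=[*(C+.102*np.array([np.cos(np.radians(TH)),np.sin(np.radians(TH))])),.056]).items(): print(proj("wrist",p),proj("top",p))
plan([wp(th,.0175) for th in range(266,287,4)])
E
```

```text
7.875 [ 0.4943 -0.2665  0.087 ] [-0.555  0.02   1.599  0.     1.522 -2.06 ] [-0.91  0.11  0.57]
0.0915792881406163 -104.99838958401573
wrist bar_tip [13.5 74.2] 0.47 [ 0.3659 -0.35    0.05  ]
top slot_mouth [180.7 262.6] 0.92 [ 0.5117 -0.074   0.05  ]
side finger_peg [165.  265.4] 0.8 [ 0.5069 -0.2482  0.08  ]
side slot_mouth [219.8 251.2] 0.69 [0.4816 0.0014 0.05  ]
(np.float64(217.1709056561157), np.float64(561.7178286369318)) (np.float64(185.69284704091456), np.float64(264.05769557243264))
[-0.04, -0.0, -0.07] [-0.0, 0.0, 0.005]
[-0.67, -0.11, -0.07] [-0.0, 0.0, -0.065]
[-1.31, -0.16, -0.07] [-0.0, 0.0, -0.135]
[-1.95, -0.18, -0.07] [-0.0, 0.0, -0.205]
[-2.58, -0.15, -0.07] [-0.0, 0.0, -0.275]
[-3.22, -0.07, -0.06] [-0.0, 0.0, -0.344]
```

View pics/wrist4.png

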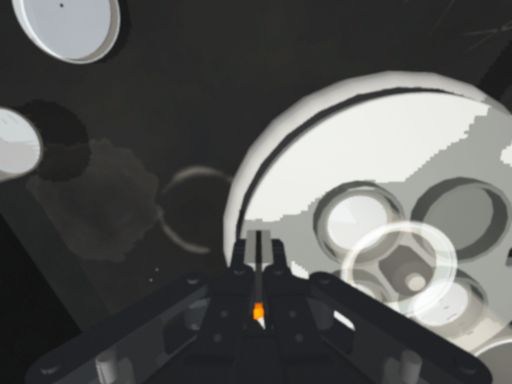

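Emit:
{"api": "step_arm", "payload": {"steps": [-0.6, -0.1, 0, 0, 0, -0.07, 0, -1.2, -0.15, 0, 0, 0, -0.13, 0, -1.7, -0.15, 0, 0, 0, -0.18, 0, -1.9, -0.2, 0, 0, 0, -0.2, 0, -1.9, -0.2, 0, 0, 0, -0.2, 0]}}

```text
time: 9.1
tool_pos: [0.5128, -0.2697, 0.0872]
tcp_rot: [0.211, -3.134, -0.0]
ft_force: [0.2, -0.6, 0.4]
finger_gap: -0.006
```

```bash
python3 - <<'E'
from push import *
s=ctrl.observe(); print(s["time"],s["tool_pos"].round(4),s["joint_pos"].round(3),s["ft_force"].round(2))
ims=[]
for c,(r,q) in dict(top=(185,262),side=(200,255)).items():
    im=optics.grab_frame(c); look(c,["finger_peg","slot_mouth","bar_tip","bar_tab"])
    ims.append(cv2.resize(im[r-45:r+45,q-60:q+60],(800,600),interpolation=cv2.INTER_CUBIC)[:, :])
cv2.imwrite("pics/c5.png",cv2.resize(np.vstack(ims),(400*1,600)) if 0 else cv2.resize(np.hstack(ims),(800,300)))
E
```

```text
9.1 [ 0.5128 -0.2697  0.0872] [-0.543  0.068  1.55   0.     1.524 -2.248] [ 0.23 -0.61  0.43]
top finger_peg [175.  323.4] 0.67 [ 0.5283 -0.2649  0.08  ]
top slot_mouth [187.5 265.7] 0.64 [ 0.4896 -0.0844  0.05  ]
top slot_mouth [182.6 293.7] 0.48 [ 0.5079 -0.1742  0.05  ]
top bar_tip [186.  306.6] 0.55 [ 0.4977 -0.2157  0.05  ]
top bar_tab [191.9 234.5] 0.64 [0.4691 0.0143 0.07  ]
side finger_peg [162.  259.8] 0.92 [ 0.5298 -0.2613  0.08  ]
side slot_mouth [203.2 251.7] 0.67 [ 0.5024 -0.0736  0.05  ]
side bar_tab [219.6 251.5] 0.53 [0.4741 0.0234 0.07  ]
```

View pics/c5.png

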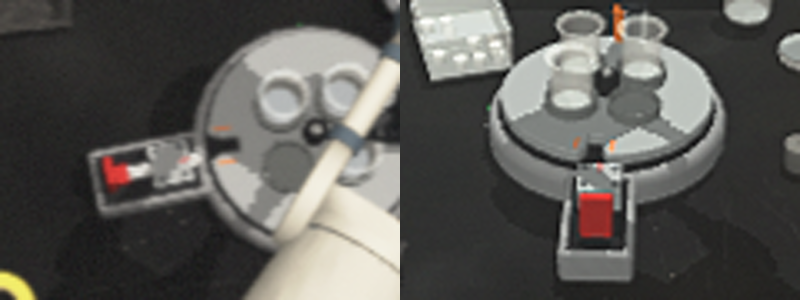

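Emit:
{"api": "step_arm", "payload": {"steps": [-0.3, 0, 0, 0, 0, -0.04, 0, -0.6, 0, 0, 0, 0, -0.07, 0, -0.75, 0, 0, 0, 0, -0.08, 0, -0.75, 0, 0, 0, 0, -0.08, 0, -0.75, 0, 0, 0, 0, -0.08, 0]}}

```text
time: 10.22
tool_pos: [0.5203, -0.2686, 0.0872]
tcp_rot: [-0.337, 3.123, 0.0]
ft_force: [0.6, -0.2, 0.1]
finger_gap: -0.0
```

```bash
python3 - <<'E'
from push import *
s=ctrl.observe(); print(s["time"],s["tool_pos"].round(4),s["tcp_rot"].round(3),s["joint_pos"].round(3),s["ft_force"].round(2))
# retreat, then view pose: camera looking along line from above; tool yaw near arm-friendly
plan([wp(283.5,.03),wp(283.5,.03,.25),(.52,-.10,.25,.33)])
E
```

```text
10.225 [ 0.5203 -0.2686  0.0872] [-0.337  3.123  0.   ] [-0.535  0.084  1.533  0.     1.525 -2.321] [ 0.61 -0.23  0.11]
[1.11, -0.16, -0.08] [0.0, 0.0, -0.02]
[1.11, -0.16, -16.28] [0.0, 0.0, -0.02]
[-3.57, 16.48, -16.27] [0.0, -0.0, 3.027]
```

Emit:
{"api": "step_arm", "payload": {"steps": [1.5, 0, 0, 0, 0, 0, 0, 1.5, 0, -5, 0, 0, 0, 0, 1.5, 0, -10, 0, 0, 0.15, 0, 1, 3, -15, 0, 0, 0.33, 0, 0, 8, -16.3, 0, 0, 0.51, 0, -1.3, 13, -16.3, 0, 0, 0.69, 0, -1.3, 18, -16.3, 0, 0, 0.87, 0, -1.3, 23, -16.3, 0, 0, 1.05, 0, -1.3, 25.9, -16.3, 0, 0, 1.23, 0, -1.3, 25.9, -16.3, 0, 0, 1.41, 0]}}

```text
time: 11.48
tool_pos: [0.4765, -0.0114, 0.2506]
tcp_rot: [1.771, 2.594, 0.001]
ft_force: [0.4, -0.5, -0.5]
finger_gap: 0.001
```

Emit:
{"api": "step_arm", "payload": {"steps": [0, 0, 0, 0, 0, 0.14, 0, 0, 0, 0, 0, 0, 0.14, 0, 0, 0, 0, 0, 0, 0.14, 0]}}

```text
time: 11.85
tool_pos: [0.4773, -0.0133, 0.2503]
tcp_rot: [1.942, 2.47, -0.0]
ft_force: [-1.0, 0.5, 1.0]
finger_gap: 0.002
```

```bash
python3 - <<'E'
from push import *
from fit import *
s=ctrl.observe(); print(s["time"],s["tool_pos"].round(4),s["tcp_rot"].round(3),s["joint_pos"].round(3),s["ft_force"].round(2))
im=optics.grab_frame("wrist"); cv2.imwrite("pics/w6.png",cv2.resize(im,(800,600),interpolation=cv2.INTER_CUBIC))
look("wrist",["slot_mouth","bar_tip","bar_tab","carousel","finger_peg"])
centre("wrist",(.518,-.178),im);tabtop("wrist",im)
# orange marks
h=cv2.cvtColor(im,cv2.COLOR_BGR2HSV);m=((h[...,0]>=7)&(h[...,0]<20)&(h[...,1]>90)&(h[...,2]>120)).astype(np.uint8)
n,l,st,ce=cv2.connectedComponentsWithStats(m)
for j in range(1,n):
    if st[j,4]>8: print("orange",st[j],ce[j].round(1),ray("wrist",ce[j][::-1],.056).round(4))
E
```

```text
11.85 [ 0.4773 -0.0133  0.2503] [ 1.942  2.47  -0.   ] [-0.099 -0.24   1.551 -0.     1.831 -0.337] [-1.02  0.51  1.02]
wrist slot_mouth [221.3 257.1] 0.94 [ 0.493  -0.0773  0.05  ]
wrist slot_mouth [216.1 257.5] 0.16 [ 0.4918 -0.0701  0.05  ]
wrist bar_tip [216.2 257. ] 0.95 [ 0.4912 -0.0703  0.05  ]
wrist bar_tip [ 36.2 178.5] 0.54 [0.3626 0.1109 0.05  ]
wrist bar_tab [146.  259.4] 0.56 [0.4721 0.0215 0.07  ]
wrist centre [ 0.5188 -0.1796  0.1039] 38 med res 0.0004
wrist red [246 144  27  20 422] [0.4733 0.0144 0.07  ]
orange [157   8  31  38 103] [167.7  19.8] [0.3517 0.1224 0.056 ]
orange [177  40  11   7  13] [182.5  43.7] [0.3697 0.1044 0.056 ]
orange [245 230   3   9  23] [245.8 233.8] [ 0.4823 -0.0951  0.056 ]
orange [269 230   4  10  29] [270.9 234.1] [ 0.5141 -0.088   0.056 ]
```

View pics/w6.png

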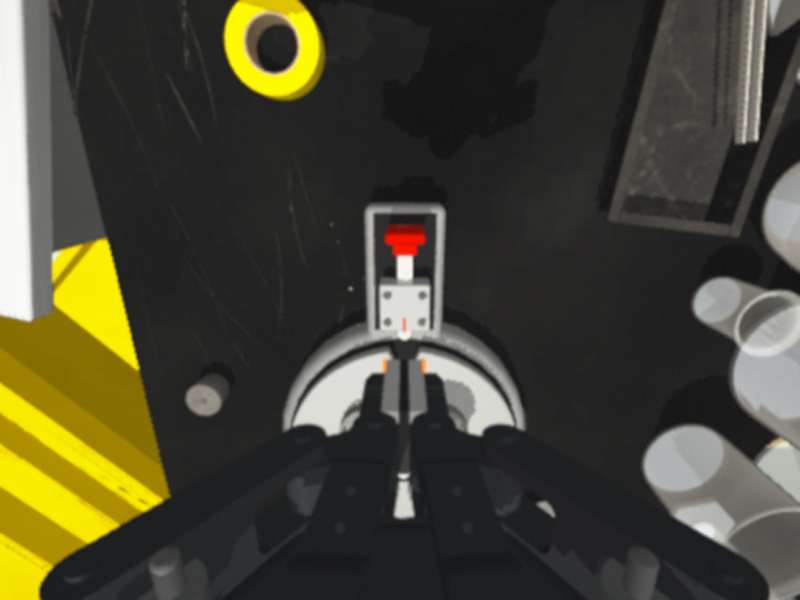

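Emit:
{"api": "step_arm", "payload": {"steps": [4, 0.1, 0, 0, 0, 0, 0, 7, 0.1, 3, 0, 0, 0, 0, 7, 0.1, 8, 0, 0, 0, 0, 7, 0.1, 12.5, 0, 0, 0, 0, 7, 0.1, 15, 0, 0, 0, 0, 7, 0.1, 16.6, 0, 0, 0, 0, 7, 0.1, 16.6, 0, 0, 0, 0, 7, 0.1, 16.6, 0, 0, 0, 0]}}

```text
time: 13.15
tool_pos: [0.4631, 0.0554, 0.0858]
tcp_rot: [1.943, 2.466, 0.002]
ft_force: [0.2, -0.1, 0.4]
finger_gap: -0.002
```

Emit:
{"api": "step_arm", "payload": {"steps": [-0.7, 0, 0, 0, 0, 0, 0, -1.4, 0, 0, 0, 0, 0, 0, -2, 0, 0, 0, 0, 0, 0, -2.5, 0, 0, 0, 0, 0, 0, -3, 0, 0, 0, 0, 0, 0, -3, 0, 0, 0, 0, 0, 0]}}

```text
time: 13.9
tool_pos: [0.4693, 0.0258, 0.0842]
tcp_rot: [1.945, 2.467, -0.0]
ft_force: [-0.1, 0.5, -0.2]
finger_gap: -0.001
```

```bash
python3 - <<'E'
from push import *
from fit import *
s=ctrl.observe(); print(s["time"],s["tool_pos"].round(4),s["ft_force"].round(2)); d=s["tool_pos"][:2]-np.array([.5185,-.179]); u=np.array([-.237,.9715]); print(d@u, d@[.9715,.237])
ims=[]
for c,(r,q) in dict(top=(185,262),side=(200,255)).items():
    im=optics.grab_frame(c); look(c,["slot_mouth","bar_tab"]); tabtop(c,im)
    ims.append(cv2.resize(im[r-45:r+45,q-60:q+60],(400,300),interpolation=cv2.INTER_CUBIC))
cv2.imwrite("pics/c7.png",np.hstack(ims))
E
```

```text
13.9 [0.4693 0.0258 0.0842] [-0.08  0.51 -0.17]
0.21066245645567558 0.0007501856666080332
top slot_mouth [188.1 264.1] 0.82 [ 0.4875 -0.0793  0.05  ]
side slot_mouth [159.6 298.2] 0.38 [ 0.4171 -0.3625  0.05  ]
side bar_tab [205.6 255.1] 0.69 [ 0.4821 -0.0402  0.07  ]
side bar_tab [217.2 253.9] 0.5 [0.4706 0.0116 0.07  ]
```

View pics/c7.png

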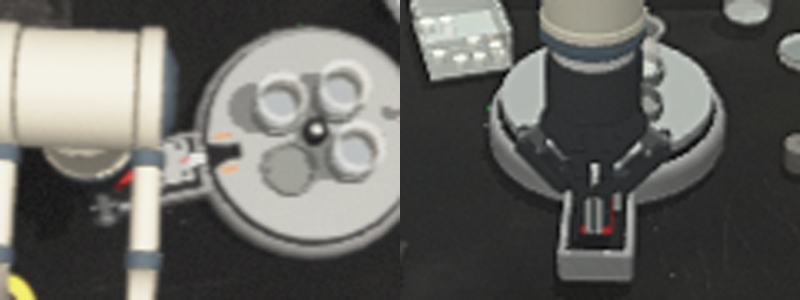

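Emit:
{"api": "step_arm", "payload": {"steps": [-0.3, 0, 0, 0, 0, 0, 0, -0.6, 0, 0, 0, 0, 0, 0, -0.9, 0, 0, 0, 0, 0, 0, -1.2, 0, 0, 0, 0, 0, 0, -1.4, 0, 0, 0, 0, 0, 0, -1.4, 0, 0, 0, 0, 0, 0]}}

```text
time: 14.95
tool_pos: [0.4726, 0.0122, 0.0843]
tcp_rot: [1.945, 2.467, -0.001]
ft_force: [-0.1, 0.1, -0.1]
finger_gap: -0.002
```

Emit:
{"api": "step_arm", "payload": {"steps": [-0.2, 0, 0, 0, 0, 0, 0, -0.4, 0, 0, 0, 0, 0, 0, -0.6, 0, 0, 0, 0, 0, 0, -0.8, 0, 0, 0, 0, 0, 0, -1.0, 0, 0, 0, 0, 0, 0, -1.0, 0, 0, 0, 0, 0, 0]}}

```text
time: 15.7
tool_pos: [0.4749, 0.0025, 0.0843]
tcp_rot: [1.945, 2.467, -0.0]
ft_force: [-0.1, 0.8, -1.2]
finger_gap: 0.001
```

Emit:
{"api": "step_arm", "payload": {"steps": [-0.1, 0, 0, 0, 0, 0, 0, -0.2, 0, 0, 0, 0, 0, 0, -0.3, 0, 0, 0, 0, 0, 0, -0.3, 0, 0, 0, 0, 0, 0]}}

```text
time: 16.2
tool_pos: [0.4756, -0.0002, 0.0843]
tcp_rot: [1.944, 2.467, -0.0]
ft_force: [0.4, 0.7, 0.7]
finger_gap: 0.002
```

Emit:
{"api": "step_arm", "payload": {"steps": [-0.1, 0, 0, 0, 0, 0, 0, -0.2, 0, 0, 0, 0, 0, 0, -0.2, 0, 0, 0, 0, 0, 0]}}

```text
time: 16.58
tool_pos: [0.4759, -0.0016, 0.0843]
tcp_rot: [-1.944, -2.467, -0.001]
ft_force: [-2.2, 4.3, 1.1]
finger_gap: 0.003
```

Emit:
{"api": "step_arm", "payload": {"steps": [-0.1, 0, 0, 0, 0, 0, 0, -0.2, 0, 0, 0, 0, 0, 0, -0.2, 0, 0, 0, 0, 0, 0]}}

```text
time: 16.95
tool_pos: [0.476, -0.0017, 0.0843]
tcp_rot: [-1.94, -2.466, -0.004]
ft_force: [-3.5, 11.7, 2.4]
finger_gap: -0.001
```

Emit:
{"api": "step_arm", "payload": {"steps": [-0.1, 0, 0, 0, 0, 0, 0, -0.1, 0, 0, 0, 0, 0, 0]}}

```text
time: 17.2
tool_pos: [0.476, -0.0018, 0.0843]
tcp_rot: [-1.939, -2.465, -0.006]
ft_force: [-6.3, 15.5, 3.2]
finger_gap: 0.0
```

Emit:
{"api": "step_arm", "payload": {"steps": [1, 0, 0, 0, 0, 0, 0, 4, 0, 0, 0, 0, 0, 0, 4, 0, -5, 0, 0, 0, 0, 4, 0, -11, 0, 0, 0, 0, 2, 0, -16.6, 0, 0, 0, 0, 0, 0, -16.6, 0, 0, 0, 0, 0, 0, -16.6, 0, 0, 0, 0]}}

```text
time: 18.08
tool_pos: [0.4772, -0.0062, 0.2508]
tcp_rot: [1.946, 2.463, -0.0]
ft_force: [0.1, 1.4, -1.2]
finger_gap: 0.001
```

```bash
python3 - <<'E'
from push import *
from fit import *
s=ctrl.observe(); print(s["time"],s["tool_pos"].round(4),s["ft_force"].round(2))
im=optics.grab_frame("wrist"); cv2.imwrite("pics/w8.png",cv2.resize(im,(800,600),interpolation=cv2.INTER_CUBIC))
look("wrist",["slot_mouth","bar_tip","bar_tab"]); tabtop("wrist",im)
im=optics.grab_frame("side"); look("side",["beaker_1","slot_mouth","bar_tab"]); 
im=optics.grab_frame("top"); look("top",["meter","tape","stopper","petri","spare_beaker","jar"])
E
```

```text
18.075 [ 0.4772 -0.0062  0.2508] [ 0.07  1.42 -1.15]
wrist slot_mouth [226.6 258.4] 0.8 [ 0.495  -0.0758  0.05  ]
wrist slot_mouth [ 41.2 178.6] 0.39 [0.3626 0.1145 0.05  ]
wrist bar_tab [182.7 254.6] 0.83 [ 0.4752 -0.0124  0.07  ]
wrist red [246 176  24  15 328] [ 0.478  -0.0117  0.07  ]
side beaker_1 [175.9 266.6] 0.69 [ 0.5162 -0.3041  0.    ]
side beaker_1 [176.6 245.8] 0.54 [ 0.5857 -0.2793  0.    ]
side slot_mouth [205.2 257.4] 0.98 [ 0.4833 -0.0688  0.05  ]
side bar_tab [213.3 255.4] 0.67 [ 0.4714 -0.0062  0.07  ]
top meter [184.1 304.1] 0.63 [ 0.5142 -0.2141  0.    ]
top meter [191.4 149.8] 0.61 [0.477 0.297 0.   ]
top tape [236.1 200.2] 0.55 [0.3334 0.124  0.    ]
top stopper [192.1 266.2] 0.6 [ 0.484  -0.0881  0.    ]
top stopper [239.3 297.1] 0.54 [ 0.3301 -0.1913  0.    ]
top petri [234.8 353.9] 0.77 [ 0.349  -0.3773  0.    ]
top spare_beaker [209.2 377.1] 0.54 [ 0.4354 -0.4561  0.    ]
top spare_beaker [186.1 306.5] 0.34 [ 0.5076 -0.2221  0.    ]
top jar [207.5 375.9] 0.73 [ 0.441  -0.4523  0.    ]
top jar [164.1 134.7] 0.68 [0.5686 0.3535 0.    ]
```

View pics/w8.png

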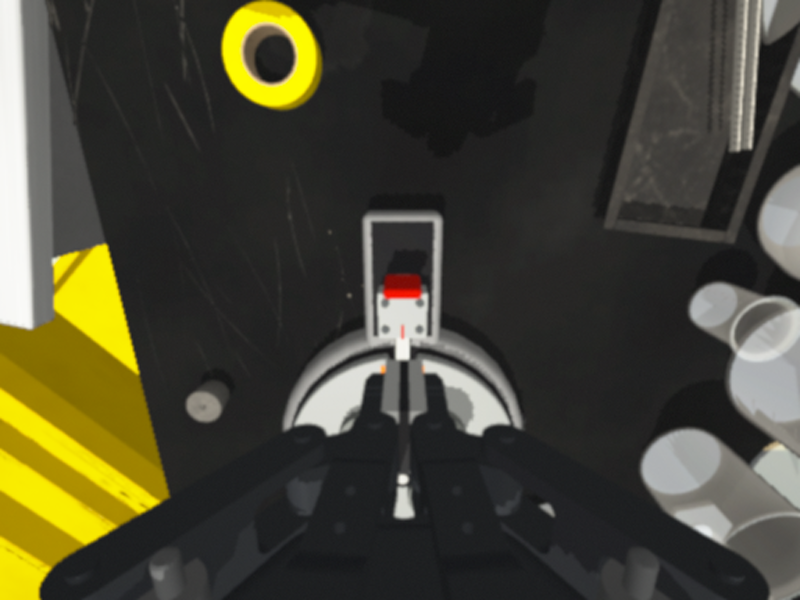

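Emit:
{"api": "step_arm", "payload": {"steps": [4, 0, 0, 0, 0, 0, 0, 7, 0, 0, 0, 0, 0, 0, 7, 0, 0, 0, 0, 0, 0, 7, 0, 0, 0, 0, 0, 0]}}

```text
time: 19.32
tool_pos: [0.4605, 0.0628, 0.2503]
tcp_rot: [1.944, 2.467, -0.0]
ft_force: [0.9, -0.3, -0.7]
finger_gap: 0.006
```

```bash
python3 - <<'E'
from push import *
from fit import *
im=optics.grab_frame("wrist"); look("wrist",["slot_mouth","bar_tip","bar_tab"])
h=cv2.cvtColor(im,cv2.COLOR_BGR2HSV);m=((h[...,0]<6)|(h[...,0]>174))&(h[...,1]>170)&(h[...,2]>70)
n,l,st,ce=cv2.connectedComponentsWithStats(m.astype(np.uint8));j=1+st[1:,4].argmax();x,y,w,hh=st[j,:4];print(st[j])
Cn=np.array([.5185,-.179,0]);u=np.array([-.237,.9715,0])
for row in (y-.5,): print("outer top edge dist from axis",(ray("wrist",(row,x+w/2),.088)-Cn)@u)
for r in (.217,): print("tongue end row pred",proj("wrist",Cn+r*u+[0,0,.04]))
r0=max(0,y-60);q=x+w//2
cv2.imwrite("pics/w9.png",cv2.resize(im[r0:r0+192,q-128:q+128],(800,600),interpolation=cv2.INTER_CUBIC)); print(r0,q)
for r in(.078,.081,.09): print(r,proj("wrist",Cn+r*u+[0,0,.054]))
E
```

```text
wrist bar_tab [236.7 255. ] 0.38 [ 0.4761 -0.0138  0.07  ]
[248 228   5   1   5]
outer top edge dist from axis 0.19187178587859097
tongue end row pred (np.float64(193.6096703419761), np.float64(256.5132610831563))
168 250
0.078 (np.float64(290.2488607299866), np.float64(257.15819317184577))
0.081 (np.float64(288.4652728649066), np.float64(257.1447314389303))
0.09 (np.float64(283.0613197816544), np.float64(257.1039447894365))
```

View pics/w9.png

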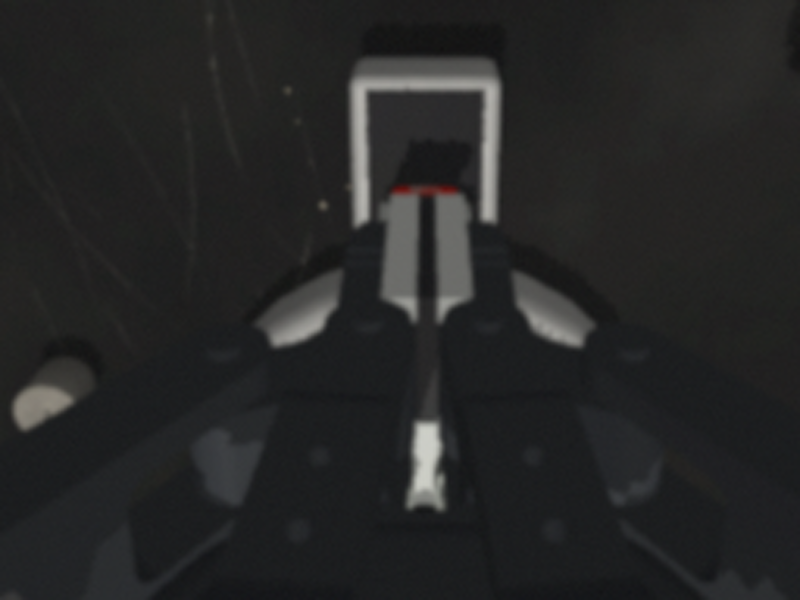

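Emit:
{"api": "step_arm", "payload": {"steps": [-6, 0, 0, 0, 0, 0, 0, -12, 0, 0, 0, 0, 0, 0, -17, 0, 0, 0, 0, 0, 0, -17, 0, 0, 0, 0, 0, 0, -17, 0, 0, 0, 0, 0, 0]}}

```text
time: 20.15
tool_pos: [0.5, -0.1024, 0.2501]
tcp_rot: [-1.946, -2.466, -0.0]
ft_force: [-0.2, 0.0, 0.0]
finger_gap: -0.001
```

```bash
python3 - <<'E'
from push import *
from fit import *
print(ctrl.observe()["tool_pos"].round(4))
im=optics.grab_frame("wrist"); look("wrist",["slot_mouth","bar_tip","bar_tab","finger_peg"]); tabtop("wrist",im)
c=centre("wrist",(.5185,-.179),im)
Cn=np.array([.5185,-.179,0]);u=np.array([-.237,.9715,0])
for r in(.072,.078,.081,.09): print(r,np.array(proj("wrist",Cn+r*u+[0,0,.054])).round(1))
r0,q=40,256
cv2.imwrite("pics/w10.png",cv2.resize(im[r0:r0+192,q-128:q+128],(800,600),interpolation=cv2.INTER_CUBIC))
E
```

```text
[ 0.5    -0.1024  0.2501]
wrist slot_mouth [151.  257.3] 0.94 [ 0.4944 -0.0761  0.05  ]
wrist bar_tip [171.2 257.9] 0.58 [ 0.501  -0.0999  0.05  ]
wrist bar_tab [ 88.2 254.1] 0.65 [ 0.4751 -0.0092  0.07  ]
wrist finger_peg [302.1 254.8] 0.83 [ 0.5368 -0.2658  0.08  ]
wrist finger_peg [171. 255.] 0.69 [ 0.4961 -0.0933  0.08  ]
wrist red [244  89  28  12 298] [ 0.4799 -0.0142  0.07  ]
wrist centre [ 0.5189 -0.1766  0.1026] 69 med res 0.0009
0.072 [179.1 256.5]
0.078 [174.3 256.5]
0.081 [171.9 256.4]
0.09 [164.7 256.4]
```

View pics/w10.png

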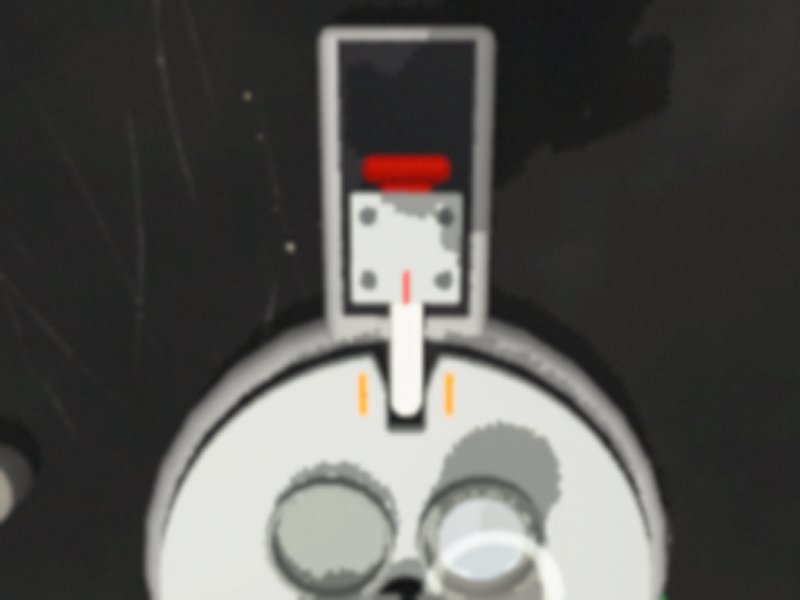

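```bash
python3 -c "
from station import ctrl
print(ctrl.hand_in())"
```

```text
the job is handed in; nothing more can be done
None
```

I turned the carousel about 137° by pushing its finger peg with the shut fingertips. That lined the slot up with the lock bar to about 1 mm in the wrist view. I then pushed the bar by its red thumb tab until it stopped. The job is handed in, after about 20 s of robot time.

**Bar position:** The push force was about 1 N along the way and rose to about 17 N only at the very end, with the tool where the stop should be. In the last wrist picture the nose is about 6 mm short of the slot's bottom, which puts it about 78 mm from the axis, the fully home position. It sits centred between the orange marks.

**Contact and surroundings:** The arm was clear above everything when I handed in.
- **Beakers:** In the last pictures that showed all three, just before the final push, they stood in their cups. The final close-up shows only one of them, so I did not check the others after the push.
- **Things around the changer:** Re-found positions agreed with the start to within about 15 mm, which is about the scatter of the measurements.

**Disagreements:** The top camera placed the changer's centre about 10 mm away from the wrist camera's estimate. I relied on the wrist view and on the slot relative to the bar. The networks also reported some false finds (for example the jar and the bar tip), which I discarded.

I viewed 12 pictures, two past the budget of 10. One of the extras was needed because a view I took from the outer side hid the bar's nose.

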